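# Point out the amber check filter, then shut the filter box

## Robot

A 7-joint arm with a two-finger parallel gripper is mounted at the origin on a cart in front of the work surface, level with it; the furniture and walls round the work are solid. World frame = base frame: x ahead of the robot, y to its left, z up, the work surface at z = 0. Lengths are in m, angles in rad, forces in N, time in s.
With the tool pointing down it reaches from about 0.4 to 0.875 m from the base axis. Payload 6.5 kg.
Tool frame: the origin (TCP) lies between the finger pads, 19 mm behind the fingertips; this is the grasp point; z points along the fingers, y is the line along which they close (so a half turn about z gives the same grasp; the last joint's range is limited). The gripper opens to 85 mm and grips with 20 to 120 N. Pads are 22 mm wide; open, the fingers measure 114 mm over their backs; the gripper's body (76 mm by 85 mm) begins 54 mm behind the grasp point. The pads swing forward as they close: fully open they stand 13 mm farther back than shut.
Start: joints at [1.269, 0.536, -0.004, 1.538, 0.003, 1.067, -0.071], TCP at [0.152, -0.632, 0.25] pointing down, gripper open.
Joint ranges: [-2.7, 2.7], [-0.37, 2.16], [-1.27, 1.26], [0.24, 2.4], [-1.31, 4.45], [0.19, 1.91], [-2.76, 2.76]. Speed limits (rad/s): [2.39, 2.39, 3.14, 3.14, 3.14, 3.14, 3.14].

## Interface

Orientations are given as a rotation vector (axis times angle).
In Python, from station import ctrl, vision gives the robot as it stands.
- The arm moves only by the tool play_rows, never from a script. Its argument "plan" is one flat list of numbers, 7 for each row, row after row: the shift along the tool's x, y, z in units of 500 mm (1.0 is 500 mm), then the turn, a rotation vector about the tool's x, y, z in units of 90 degrees (1.0 is 90 degrees), then the closure in counts, from 0 (fully open) to 255 (shut). In form: [x, y, z, ax, ay, az, fingers, x, y, z, ax, ay, az, fingers, ...]. A call has exactly 5 rows; each row is the pose to reach, as a shift and turn from the pose commanded when the call began, along the tool's axes at that moment; what a row does not reach only later rows make up. A row lasts 1/10 s, in which the tool goes at most 50 mm and 8.59 degrees, less where a joint would pass 70% of its speed; a pose out of reach is approached as far as the arm can. A call with a number of a shift or a turn outside -1 to 1 is refused whole. A call with a gripper value outside its range is refused whole. The fingers move at their own pace and stop on an object; "grip_force" is the grip in N (left out, the last holds). Time passes only in rows, so rows that repeat a pose let the fingers close, or fill a call up. It gives the time, the measured TCP pose, the force, the opening and the grip force at its end, in the units of the state.
- ctrl.get_obs(): the state, without advancing time (a new reading comes with each control period).
- vision.get_image(name): name is "scene" or "top" or "wrist"; returns the picture (480x640x3 uint8, blue, green, red); there is no depth.
- vision.calibration(name): a dict with "intrinsics" (3x3 intrinsics, pixels), "R" (3x3) and "t" (3): a world point X has camera coordinates R X + t; the wrist camera has in their place "tool_from_camera" (4x4, takes a point from camera to tool coordinates, whose origin is the TCP and whose axes are the flange's). Camera axes: x right, y down, z forward; pixel columns grow to the right and rows downward; lengths in m; the calibration is good to about 2 mm. A picture is of the moment at which its call begins: read the wrist's pose just before it. calibration takes no time and is no camera call.
- ctrl.close_job(): hands the job in; it is judged then, once.
The state is a dict: "time_s": time; "q": joint angles; "dq": joint speeds; "joint_torque": joint torques, N m; "eef_pos": TCP position; "eef_rot": TCP orientation; "ft_force": force on the tool from outside, world axes, zero at the start; "moment": the same for the moment, N m; "finger_gap": finger opening in m; "finger_force": force on a finger pad.
Only numpy, scipy, OpenCV 4.12 (cv2) and the standard library are available. Lean on these libraries where they do the work, as an engineer would, in place of code of your own. Each camera call takes 0.05 s, during which the arm holds its last target. There are 200 camera calls.

## Task

The photometer's check filters stand in the open blue box; show me which one is the amber filter: hold the fingertips straight above it, about 2 cm over its cap, for two seconds without touching it, coming down from above and not over any other filter. Then gently push the lid over with the fingertips and press it fully shut so the glass stays clean, and back away. Do not touch any of the filters, and leave everything else standing where it is.

Things in the scene. Friction and masses are not known exactly. Their poses are not given: they have to be found in the camera images.
- cuvette_box: small dark blue hinged box, 66 x 120 x 49 mm shut, fixed to the worktop. Origin at the centre of its underside; z up, x from its front (towards the robot) to the hinge, y along its length. Base rim at z = 30 mm. Four places in a row at x = 0, y = -42, -14, 14, 42 mm, floor at z = 16 mm; which filter stands where varies.
- cuvette_box_lid (a joint): lid, rad: 0 shut flush, 1.92 fully open, leaning back; starts above 1.6. Hinge line along the box's y at x = 34, z = 31 mm; shut, it reaches 66 mm forward of the hinge, flat top at z = 49 mm. Damped hinge, 0.05 N m s/rad (about 1 N at the edge for 1 rad/s): below the balance point near 1.2 rad it sinks very slowly and must be pushed down; above it, it sinks open.
- filter_amber_top (a point): centre of the top face of the amber filter's cap, 26 mm above its underside, 42 mm above the worktop; z up
- filter_amber: cuvette-sized photometer filter, black holder 14 mm square with a amber (orange-yellow) glass pane and cap, 26 mm tall, loose, standing upright in one of the four places of the box. Origin at the centre of its underside, z up.
- filter_green: cuvette-sized photometer filter, black holder 14 mm square with a green glass pane and cap, 26 mm tall, loose, standing upright in one of the four places of the box. Origin at the centre of its underside, z up.
- filter_blue: cuvette-sized photometer filter, black holder 14 mm square with a blue glass pane and cap, 26 mm tall, loose, standing upright in one of the four places of the box. Origin at the centre of its underside, z up.
- filter_grey: cuvette-sized photometer filter, black holder 14 mm square with a light grey glass pane and cap, 26 mm tall, loose, standing upright in one of the four places of the box. Origin at the centre of its underside, z up.
- filter_green_top (a point): centre of the top face of the green filter's cap, z up
- filter_blue_top (a point): centre of the top face of the blue filter's cap, z up
- filter_grey_top (a point): centre of the top face of the grey filter's cap, z up
- amber_vial: bystander: brown glass vial with a dark cap, 44 mm across, 76 mm tall, beside the left (+y) end of the box; origin under its centre
- tweezers: bystander: pale tweezers lying on the worktop beside the right (-y) end of the box, 138 x 14 x 10 mm; origin under its centre
- timer: bystander: white digital timer, 64 x 64 x 20 mm; origin under its centre
- conductivity_meter: bystander: white hand-held meter with blue keys lying on its back, 155 x 68 x 28 mm; origin under its centre
- bottle_sink_1: bystander: clear bottle with a teal cap, 53 mm across, 178 mm tall; origin under its centre
- bottle_sink_3: bystander: clear bottle with a teal cap, 53 mm across, 186 mm tall; origin under its centre
- cap_loose: bystander: loose teal bottle cap, 32 mm across, 16 mm tall; origin under its centre
Things that resemble listed ones, but are neither listed nor needed, are in the scene too. What is shaped like the cuvette_box but brown is not meant.

How it is judged:
On the way, in this order (a step that is already met when the one before it is completed fails the run):
1. the tool point dwells just above the amber filter for 1.5 s, lid open (horizontal distance between the grasp point and filter_amber_top below 0.012 m and z of the grasp point in the frame of filter_amber_top between 0.022 and 0.065 m and value of joint cuvette_box_lid above 1.3 rad), for 1.5 s.
2. the lid is shut (value of joint cuvette_box_lid below 0.03 rad), for 0.2 s.
At the end, for the whole second after the job is handed in: The lid is shut (within 0.03 rad) and still; all four filters stand upright where they stood (within 6 mm and 0.15 rad) and every bystander is within 20 mm of its start (value of joint cuvette_box_lid below 0.03 rad and velocity of joint cuvette_box_lid between -0.05 and 0.05 rad/s and distance of each of filter_amber, filter_green, filter_blue, filter_grey from where it was at the start of the episode below 0.006 m and angle between each of filter_amber, filter_green, filter_blue, filter_grey's own z axis and vertical below 0.15 rad and distance of each of amber_vial, tweezers, timer, conductivity_meter, bottle_sink_1, bottle_sink_3, cap_loose from where it was at the start of the episode below 0.02 m); the robot touches nothing.
It fails at once if a filter is touched by the robot (over 0.3 N) (contact force between any of the arm, the fingers and filter_amber above 0.3 N or contact force between any of the arm, the fingers and filter_green above 0.3 N or contact force between any of the arm, the fingers and filter_blue above 0.3 N or contact force between any of the arm, the fingers and filter_grey above 0.3 N).
It fails at once if a filter is lifted, shifted over 8 mm or tipped (distance of any of filter_amber, filter_green, filter_blue, filter_grey from where it was at the start of the episode above 0.008 m or angle between any of filter_amber, filter_green, filter_blue, filter_grey's own z axis and vertical above 0.25 rad).
It fails at once if the tool point is brought low (under 65 mm) over the middle of a filter other than the amber one while the lid is open (value of joint cuvette_box_lid above 1.45 rad and ((horizontal distance between the grasp point and filter_green_top below 0.008 m and z of the grasp point in the frame of filter_green_top between -0.03 and 0.065 m) or (horizontal distance between the grasp point and filter_blue_top below 0.008 m and z of the grasp point in the frame of filter_blue_top between -0.03 and 0.065 m) or (horizontal distance between the grasp point and filter_grey_top below 0.008 m and z of the grasp point in the frame of filter_grey_top between -0.03 and 0.065 m))).
It fails at once if the box or its lid is pushed with more than 40 N (contact force between any of the arm, the fingers and cuvette_box above 40 N).
It fails at once if a bystander is moved more than 20 mm or lifted (distance of any of amber_vial, tweezers, timer, conductivity_meter, bottle_sink_1, bottle_sink_3, cap_loose from where it was at the start of the episode above 0.02 m).
It also fails if it takes over 45 s, if anything falls off the work surface, if the arm or the gripper's body presses on something with over 40 N, if the wrist force passes 120 N, or if a joint passes its speed limit or range.

## Working session

There is one attempt and no reset: what is moved stays moved. The work goes in short steps, Python scripts to look and compute and a tool call to move; the robot and the scene stay as the last step left them, time stands still between calls to the robot, and variables do not carry over. Pictures are saved under pics/ and viewed, at most 10 in all, crops included, and the job is handed in when it is done.

Besides the shell and the picture viewer there is one more tool, called after "Call:" as a command line: name --argument value ..., lists and objects as JSON in quotes. play_rows: Moves the arm, as the interface text tells. Shifts and turns lie within -1 to 1; 1 stands for 500 mm of shift or 90 degrees of turn. Its arguments: {"type":"object","properties":{"plan":{"type":"array"},"grip_force":{"type":"number"}},"required":["plan"]}

```bash
mkdir -p pics; python3 - <<'E'
from station import ctrl, vision
import cv2,numpy as np
o=ctrl.get_obs();print(o["time_s"],o["eef_pos"],o["eef_rot"],o["finger_gap"])
for n in("scene","top"):
    cv2.imwrite(f"pics/{n}1.png",vision.get_image(n));c=vision.calibration(n);print(n,{k:np.round(v,4).tolist() for k,v in c.items()})
E
```

```text
0.0 [ 0.15169401 -0.63141852  0.24907594] [-3.11799778e+00 -3.69416842e-01  5.45648801e-04] 0.08568829193804417
scene {'intrinsics': [[462.9943, 0.0, 316.6414], [0.0, 462.9943, 238.895], [0.0, 0.0, 1.0]], 'R': [[-0.4336, -0.9011, 0.0011], [-0.4715, 0.2259, -0.8524], [0.7679, -0.3701, -0.5229]], 't': [0.2382, 0.2769, 0.9113]}
top {'intrinsics': [[588.9358, 0.0, 318.1924], [0.0, 588.9358, 245.1902], [0.0, 0.0, 1.0]], 'R': [[0.036, -0.9993, -0.0058], [-0.9764, -0.0339, -0.2133], [0.213, 0.0133, -0.977]], 't': [-0.0063, 0.5293, 1.5448]}
```

View pics/scene1.png

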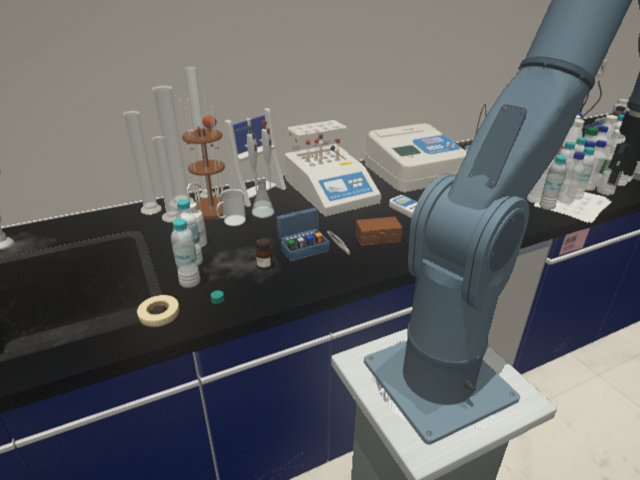

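View pics/top1.png

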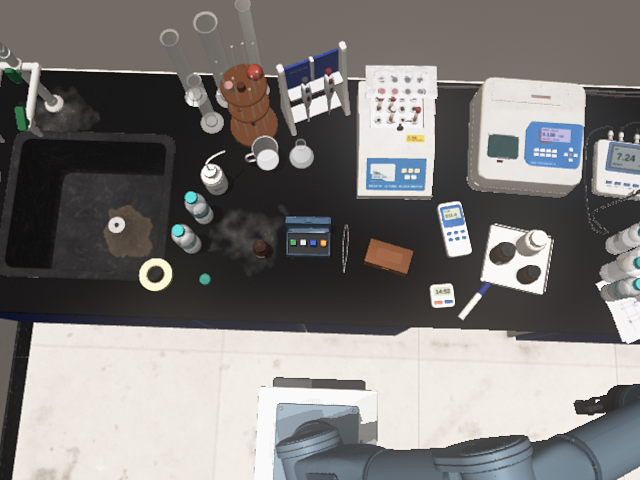

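The open blue box is at about (308,237) in the top picture and (303,240) in the scene picture. The brown box at (389,256) is the decoy. From left to right the filters look green, grey, blue, amber, with amber at about (323,243) in the top picture. I'll confirm that in an enlarged crop.

```bash
python3 - <<'E'
import cv2,numpy as np
t=cv2.imread("pics/top1.png")[205:265,275:355];s=cv2.imread("pics/scene1.png")[205:265,270:350]
a=[cv2.resize(i,None,fx=9,fy=9,interpolation=cv2.INTER_CUBIC)[:,:] for i in(t,s)]
a=[cv2.resize(i,(720,540))[:,:] for i in a]
cv2.imwrite("pics/crop1.png",cv2.resize(np.vstack([a[0][:, :],]),(800,600)))
E
```

```text
(no output)
```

View pics/crop1.png

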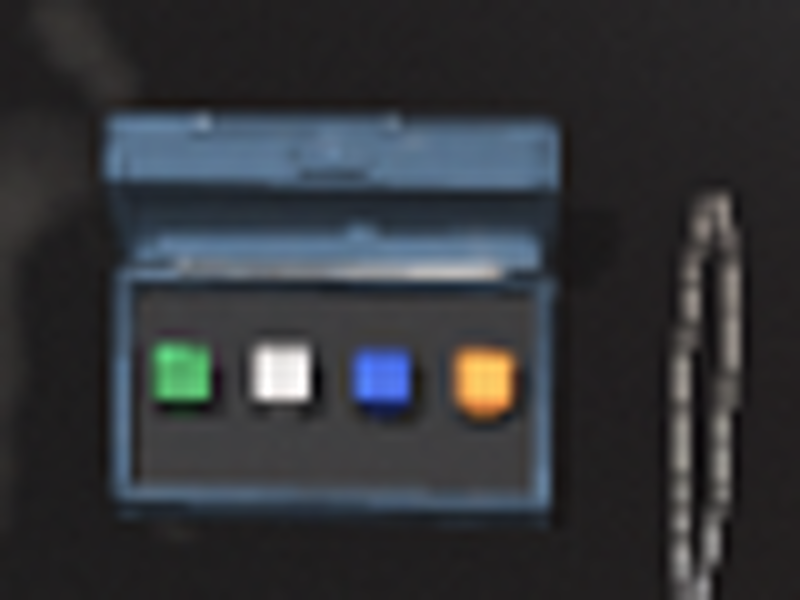

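The crop shows the cap tops at (182,373) green, (282,374) grey, (383,375) blue and (485,377) amber, at 10x. The amber (orange-yellow) filter is the rightmost, at the -y end next to the tweezers.

```bash
cat > h.py <<'E'
from station import ctrl, vision
import numpy as np, cv2
from scipy.spatial.transform import Rotation as Rot
def ray(cal,uv,z):
    K,R,t=[np.array(cal[k],float) for k in("intrinsics","R","t")]; t=t.ravel()
    d=R.T@np.linalg.solve(K,[*uv,1.]);c=-R.T@t
    return c+d*(z-c[2])/d[2]
def wristcal():
    o=ctrl.get_obs();c=vision.calibration("wrist");T=np.eye(4);T[:3,:3]=Rot.from_rotvec(o["eef_rot"]).as_matrix();T[:3,3]=o["eef_pos"]
    M=np.linalg.inv(T@np.array(c["tool_from_camera"]));return dict(intrinsics=c["intrinsics"],R=M[:3,:3],t=M[:3,3])
E
python3 - <<'E'
from h import *
c=vision.calibration("top")
f=lambda u,v:(275+u/10-.45,205+v/10-.45)
for n,p,z in[("green",(182,373),.042),("grey",(282,374),.042),("blue",(383,375),.042),("amber",(485,377),.042),
 ("FL",(115,498),.03),("FR",(550,506),.03),("hingeL",(122,270),.03),("hingeR",(551,280),.03)]:
    print(n,ray(c,f(*p),z).round(4))
o=ctrl.get_obs();print(Rot.from_rotvec(o["eef_rot"]).as_matrix().round(3))
print(np.round(vision.calibration("wrist")["tool_from_camera"],3))
E
```

```text
green [0.5394 0.0829 0.042 ]
grey [0.5401 0.0554 0.042 ]
blue [0.5408 0.0276 0.042 ]
amber [ 5.412e-01 -4.000e-04  4.200e-02]
FL [0.5061 0.1005 0.03  ]
FR [ 0.5081 -0.0195  0.03  ]
hingeL [0.5708 0.1016 0.03  ]
hingeR [ 0.5721 -0.0178  0.03  ]
[[ 0.972  0.234 -0.001]
 [ 0.234 -0.972  0.002]
 [-0.    -0.002 -1.   ]]
[[-0.    -0.946 -0.325  0.084]
 [ 1.     0.    -0.001 -0.   ]
 [ 0.001 -0.325  0.946 -0.124]
 [ 0.     0.     0.     1.   ]]
```

Measured heights and spacing agree: the filters are 28 mm apart and the base is about 65 x 120 mm. The amber cap is at about (0.541, 0.000), the box centre at (0.540, 0.041), and the yaw is about 1.2°. I'll close the fingers and travel at height.

Call:
play_rows --plan '[0.064, -0.063, 0, 0, 0, 0.0275, 255, 0.128, -0.126, 0, 0, 0, 0.055, 255, 0.192, -0.189, 0, 0, 0, 0.0825, 255, 0.256, -0.252, 0, 0, 0, 0.11, 255, 0.32, -0.315, 0, 0, 0, 0.137, 255]' --grip_force 20

```text
time_s: 0.6
eef_pos: [0.2712, -0.4396, 0.2497]
eef_rot: [-3.141, -0.03, 0.0]
ft_force: [0.9, 0.1, -0.3]
finger_gap: 0.0119
finger_force: 0.0
```

```bash
cat >> h.py <<'E'
def go(p,yaw=0.02):
    o=ctrl.get_obs();R=Rot.from_rotvec(o["eef_rot"]).as_matrix()
    d=R.T@(np.array(p)-o["eef_pos"]);Rt=(Rot.from_euler("z",yaw)*Rot.from_euler("x",np.pi)).as_matrix()
    print("t",o["time_s"],"pos",o["eef_pos"].round(4),"F",np.round(o["ft_force"],1),"units",(d/.5).round(4),(Rot.from_matrix(R.T@Rt).as_rotvec()/(np.pi/2)).round(4))
E
python3 - <<'E'
from h import *
go((.541,0,.25))
c=vision.calibration("top")
for n,p,z in[("flaskbase",(301,166),.0),("mugbase",(265,170),0),("photometer corner",(357,198),0),("vial",(262,248),.05)]: print(n,ray(c,p,z).round(3))
E
```

```text
t 0.6 pos [ 0.2712 -0.4396  0.2497] F [ 0.9  0.1 -0.3] units [ 5.561e-01 -8.689e-01 -4.000e-04] [-0.0002  0.0002 -0.0007]
flaskbase [0.775 0.072 0.   ]
mugbase [0.759 0.175 0.   ]
photometer corner [ 0.684 -0.093  0.   ]
vial [0.518 0.166 0.05 ]
```

Call:
play_rows --plan '[0.05, -0.078, 0, 0, 0, 0, 255, 0.1, -0.156, 0, 0, 0, 0, 255, 0.15, -0.234, 0, 0, 0, 0, 255, 0.2, -0.312, 0, 0, 0, 0, 255, 0.25, -0.39, 0, 0, 0, 0, 255]'

```text
time_s: 1.1
eef_pos: [0.392, -0.2422, 0.2499]
eef_rot: [3.141, 0.032, -0.0]
ft_force: [0.0, -0.2, 0.7]
finger_gap: -0.0003
finger_force: 0.0
```

```bash
python3 - <<'E'
from h import *
go((.50,-.03,.25))
E
```

```text
t 1.1 pos [ 0.392  -0.2422  0.2499] F [ 0.  -0.2  0.7] units [ 2.246e-01 -4.198e-01 -2.000e-04] [0.0001 0.0001 0.0003]
```

Call:
play_rows --plan '[0.045, -0.085, 0, 0, 0, 0, 255, 0.09, -0.17, 0, 0, 0, 0, 255, 0.135, -0.255, 0, 0, 0, 0, 255, 0.18, -0.34, 0, 0, 0, 0, 255, 0.225, -0.42, 0, 0, 0, 0, 255]'

```text
time_s: 1.6
eef_pos: [0.5, -0.0296, 0.2499]
eef_rot: [3.141, 0.033, -0.0]
ft_force: [0.5, -0.6, 0.2]
finger_gap: -0.0001
finger_force: 0.0
```

Call:
play_rows --plan '[0.02, -0.02, 0, 0, 0, 0, 255, 0.04, -0.03, 0, 0, 0, 0, 255, 0.06, -0.045, 0, 0, 0, 0, 255, 0.08, -0.06, 0, 0, 0, 0, 255, 0.08, -0.06, 0, 0, 0, 0, 255]'

```text
time_s: 2.1
eef_pos: [0.5402, -0.0006, 0.25]
eef_rot: [-3.141, -0.032, -0.001]
ft_force: [-0.1, 0.8, 0.8]
finger_gap: -0.0
finger_force: 0.0
```

```bash
python3 - <<'E'
from h import *
go((.541,0,.15))
c=wristcal();im=vision.get_image("wrist");cv2.imwrite("pics/w1.png",im);np.savez("w1.npz",**c)
for p in[(.5412,-.0004,.042),(.5408,.0276,.042),(.54,.0554,.042)]:
    q=np.array(c["intrinsics"])@(c["R"]@np.array(p)+c["t"]);print((q[:2]/q[2]).round(1))
E
```

```text
t 2.1 pos [ 0.5402 -0.0006  0.25  ] F [-0.1  0.8  0.8] units [ 0.0016 -0.001   0.1999] [-0.0003 -0.0004  0.0002]
[320.1 209.6]
[291.1 209.4]
[262.3 209.6]
```

View pics/w1.png

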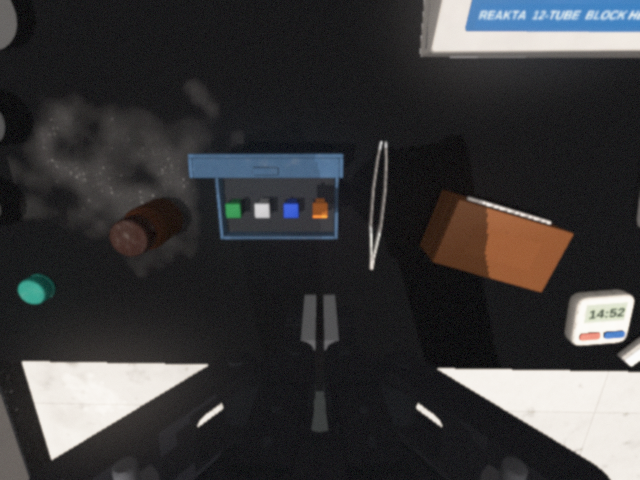

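The wrist picture shows amber at (320,209), within 1 px of the prediction (320.1,209.6). I'll descend straight above it to TCP z = 0.083, which puts the tips about 22 mm over the cap.

Call:
play_rows --plan '[0.002, -0.001, 0.06, 0, 0, 0, 255, 0.002, -0.001, 0.12, 0, 0, 0, 255, 0.002, -0.001, 0.18, 0, 0, 0, 255, 0.002, -0.001, 0.23, 0, 0, 0, 255, 0.002, -0.001, 0.26, 0, 0, 0, 255]'

```text
time_s: 2.65
eef_pos: [0.5384, -0.0016, 0.118]
eef_rot: [3.141, 0.03, -0.005]
ft_force: [-0.6, 0.5, 0.5]
finger_gap: 0.0
finger_force: 0.0
```

Call:
play_rows --plan '[0, 0, 0.02, 0, 0, 0, 255, 0, 0, 0.04, 0, 0, 0, 255, 0, 0, 0.06, 0, 0, 0, 255, 0, 0, 0.072, 0, 0, 0, 255, 0, 0, 0.072, 0, 0, 0, 255]'

```text
time_s: 3.15
eef_pos: [0.5397, -0.0004, 0.0834]
eef_rot: [3.141, 0.032, -0.002]
ft_force: [0.1, -0.1, -0.1]
finger_gap: 0.0001
finger_force: 0.0
```

```bash
python3 - <<'E'
from h import *
go((.541,0,.083))
for n in("scene","wrist"):
    im=vision.get_image(n)
    if n=="scene": im=cv2.resize(im[190:280,260:380],(800,600),interpolation=cv2.INTER_CUBIC)
    cv2.imwrite(f"pics/{n}2.png",im)
d=np.load("w1.npz")
for p in((190,154),(343,154),(190,178),(343,177)):
    print([ray(d,p,z).round(3) for z in(.09,.1)])
E
```

```text
t 3.15 pos [ 5.397e-01 -4.000e-04  8.340e-02] F [ 0.1 -0.1 -0.1] units [ 0.0027 -0.0007  0.0008] [0.     0.0007 0.0004]
[array([0.596, 0.103, 0.09 ]), array([0.597, 0.099, 0.1  ])]
[array([ 0.598, -0.017,  0.09 ]), array([ 0.599, -0.016,  0.1  ])]
[array([0.577, 0.105, 0.09 ]), array([0.579, 0.101, 0.1  ])]
[array([ 0.58 , -0.018,  0.09 ]), array([ 0.582, -0.017,  0.1  ])]
```

View pics/scene2.png

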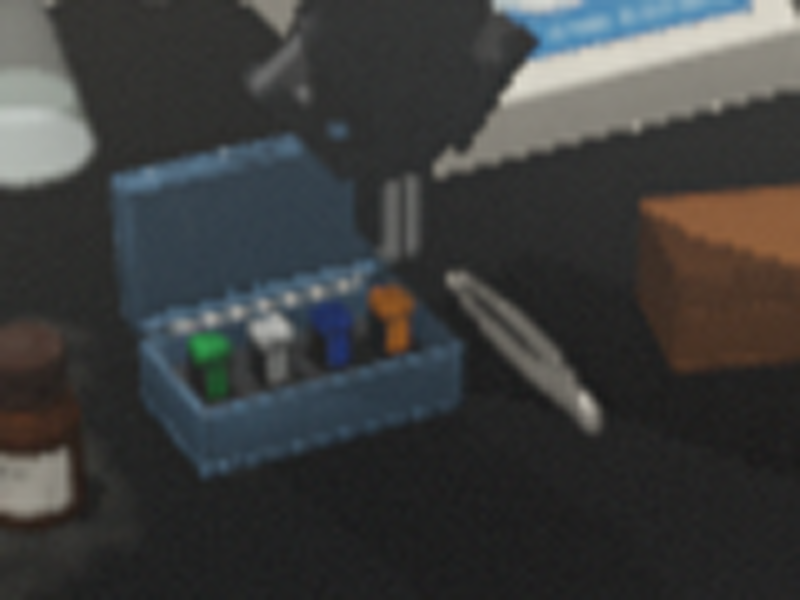

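The picture shows the closed tips hanging clear above the orange cap at (392,290), with the lid open behind them. I'll hold for two seconds.

Call:
play_rows --plan '[0.002, 0, 0, 0, 0, 0, 255, 0.002, 0, 0, 0, 0, 0, 255, 0.002, 0, 0, 0, 0, 0, 255, 0.002, 0, 0, 0, 0, 0, 255, 0.002, 0, 0, 0, 0, 0, 255]'

```text
time_s: 3.75
eef_pos: [0.5411, -0.0003, 0.084]
eef_rot: [3.141, 0.032, 0.0]
ft_force: [-0.2, -0.5, 0.0]
finger_gap: -0.0002
finger_force: 0.0
```

Call:
play_rows --plan '[0, 0, 0, 0, 0, 0, 255, 0, 0, 0, 0, 0, 0, 255, 0, 0, 0, 0, 0, 0, 255, 0, 0, 0, 0, 0, 0, 255, 0, 0, 0, 0, 0, 0, 255]'

```text
time_s: 4.25
eef_pos: [0.541, -0.0003, 0.084]
eef_rot: [3.141, 0.032, -0.0]
ft_force: [0.2, -0.0, -0.1]
finger_gap: -0.0002
finger_force: 0.0
```

Call:
play_rows --plan '[0, 0, 0, 0, 0, 0, 255, 0, 0, 0, 0, 0, 0, 255, 0, 0, 0, 0, 0, 0, 255, 0, 0, 0, 0, 0, 0, 255, 0, 0, 0, 0, 0, 0, 255]'

```text
time_s: 4.75
eef_pos: [0.5411, -0.0003, 0.084]
eef_rot: [3.141, 0.033, -0.0]
ft_force: [1.2, 0.3, -0.1]
finger_gap: -0.0002
finger_force: 0.0
```

Call:
play_rows --plan '[0, 0, 0, 0, 0, 0, 255, 0, 0, 0, 0, 0, 0, 255, 0, 0, 0, 0, 0, 0, 255, 0, 0, 0, 0, 0, 0, 255, 0, 0, 0, 0, 0, 0, 255]'

```text
time_s: 5.25
eef_pos: [0.5411, -0.0003, 0.084]
eef_rot: [3.141, 0.032, -0.0]
ft_force: [0.9, 0.2, -0.1]
finger_gap: 0.0001
finger_force: 0.0
```

Call:
play_rows --plan '[0, 0, -0.02, 0, 0, 0, 255, 0, 0, -0.06, 0, 0, 0, 255, 0, 0, -0.11, 0, 0, 0, 255, 0, 0, -0.16, 0, 0, 0, 255, 0, 0, -0.2, 0, 0, 0, 255]'

```text
time_s: 5.75
eef_pos: [0.5415, -0.0002, 0.1862]
eef_rot: [-3.141, -0.032, -0.003]
ft_force: [0.0, 0.1, 0.2]
finger_gap: -0.0003
finger_force: 0.0
```

```bash
python3 - <<'E'
from h import *
go((.643,.041,.18))
E
```

```text
t 5.75 pos [ 5.415e-01 -2.000e-04  1.862e-01] F [0.  0.1 0.2] units [ 0.2046 -0.0783  0.0127] [-0.     -0.0011  0.0004]
```

Call:
play_rows --plan '[0.05, -0.02, 0, 0, 0, 0, 255, 0.1, -0.04, 0, 0, 0, 0, 255, 0.15, -0.06, 0, 0, 0, 0, 255, 0.2, -0.078, 0, 0, 0, 0, 255, 0.2, -0.078, 0, 0, 0, 0, 255]'

```text
time_s: 6.25
eef_pos: [0.6428, 0.0429, 0.1848]
eef_rot: [-3.139, -0.035, -0.005]
ft_force: [0.0, -0.0, -0.1]
finger_gap: 0.0
finger_force: 0.0
```

Call:
play_rows --plan '[0, 0, 0.04, 0, 0, 0, 255, 0, 0, 0.08, 0, 0, 0, 255, 0, 0, 0.12, 0, 0, 0, 255, 0, 0, 0.16, 0, 0, 0, 255, 0, 0, 0.17, 0, 0, 0, 255]'

```text
time_s: 6.75
eef_pos: [0.6381, 0.0401, 0.0973]
eef_rot: [3.141, 0.032, -0.006]
ft_force: [-0.6, -0.9, -0.3]
finger_gap: 0.0001
finger_force: 0.0
```

```bash
python3 - <<'E'
from h import *
go((.643,.041,.10))
im=vision.get_image("wrist")
cv2.imwrite("pics/w3.png",im)
E
```

```text
t 6.75 pos [0.6381 0.0401 0.0973] F [-0.6 -0.9 -0.3] units [ 0.0098 -0.0016 -0.0055] [0.0004 0.0026 0.0003]
```

View pics/w3.png

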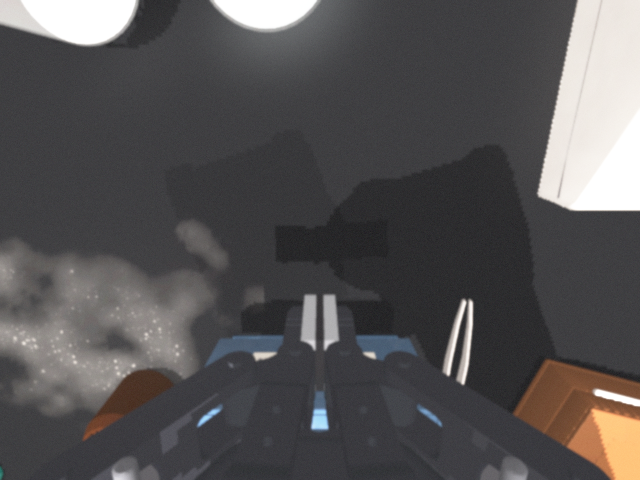

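The fingers are behind the lid (rear edge at row 338) with clear space around them. I'll pull gently towards the robot, following the lid's arc.

Call:
play_rows --plan '[-0.015, -0.002, 0.002, 0, 0, 0, 255, -0.03, -0.002, 0.002, 0, 0, 0, 255, -0.045, -0.002, 0.002, 0, 0, 0, 255, -0.06, -0.002, 0.002, 0, 0, 0, 255, -0.073, -0.002, 0.002, 0, 0, 0, 255]'

```text
time_s: 7.3
eef_pos: [0.6036, 0.041, 0.0987]
eef_rot: [-3.141, -0.032, -0.002]
ft_force: [1.6, 0.8, 1.0]
finger_gap: 0.0
finger_force: 0.6
```

Call:
play_rows --plan '[-0.008, 0, -0.001, 0, 0, 0, 255, -0.016, 0, -0.002, 0, 0, 0, 255, -0.024, 0, -0.003, 0, 0, 0, 255, -0.032, 0, -0.004, 0, 0, 0, 255, -0.036, 0, -0.004, 0, 0, 0, 255]'

```text
time_s: 7.8
eef_pos: [0.5853, 0.0406, 0.1]
eef_rot: [3.141, 0.032, -0.001]
ft_force: [0.4, -0.0, 1.6]
finger_gap: -0.0003
finger_force: 0.4
```

```bash
python3 - <<'E'
from h import *
go((.571,.041,.0964))
im=vision.get_image("scene")
cv2.imwrite("pics/s3.png",cv2.resize(im[190:280,260:380],(800,600),interpolation=cv2.INTER_CUBIC))
E
```

```text
t 7.8 pos [0.5853 0.0406 0.1   ] F [ 0.4 -0.   1.6] units [-0.0285 -0.0013  0.0071] [0.     0.0003 0.0004]
```

View pics/s3.png

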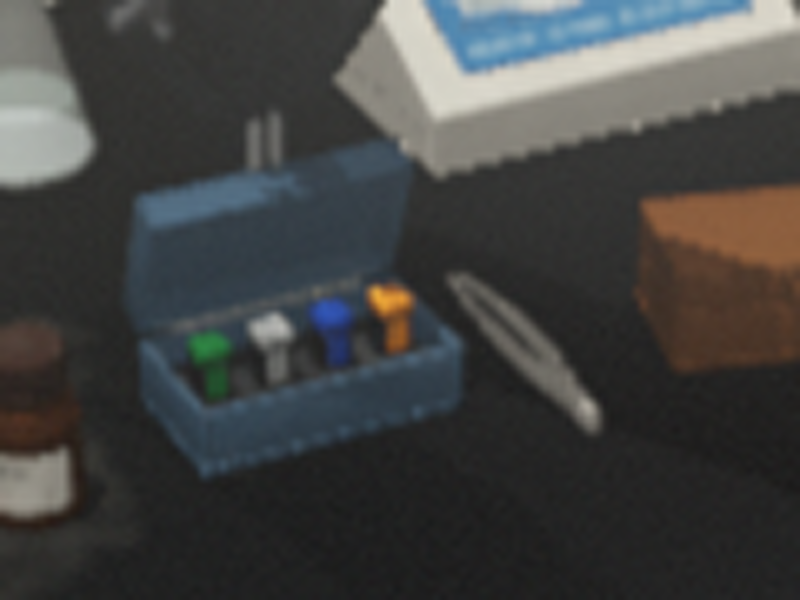

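The lid is now swinging forward past vertical, with the fingers behind it at (265,140) and the forces small. I'll carry on along the arc.

Call:
play_rows --plan '[-0.011, 0, 0.001, 0, 0, 0, 255, -0.021, 0, 0.004, 0, 0, 0, 255, -0.031, 0, 0.008, 0, 0, 0, 255, -0.043, 0, 0.013, 0, 0, 0, 255, -0.055, 0, 0.019, 0, 0, 0, 255]'

```text
time_s: 8.35
eef_pos: [0.5576, 0.0401, 0.0903]
eef_rot: [-3.141, -0.032, 0.0]
ft_force: [0.3, -0.1, 0.9]
finger_gap: -0.0003
finger_force: 0.9
```

Call:
play_rows --plan '[-0.008, 0, 0.006, 0, 0, 0, 255, -0.014, 0, 0.012, 0, 0, 0, 255, -0.02, 0, 0.018, 0, 0, 0, 255, -0.024, 0, 0.024, 0, 0, 0, 255, -0.027, 0, 0.03, 0, 0, 0, 255]'

```text
time_s: 8.85
eef_pos: [0.5444, 0.0397, 0.0751]
eef_rot: [3.141, 0.032, -0.001]
ft_force: [-0.5, -0.3, 1.2]
finger_gap: 0.0
finger_force: 0.6
```

```bash
python3 - <<'E'
from h import *
go((.540,.041,.068))
E
```

```text
t 8.85 pos [0.5444 0.0397 0.0751] F [-0.5 -0.3  1.2] units [-0.0087 -0.0027  0.0141] [0.0001 0.0004 0.0004]
```

Call:
play_rows --plan '[-0.002, 0, 0.003, 0, 0, 0, 255, -0.005, 0, 0.006, 0, 0, 0, 255, -0.008, 0, 0.009, 0, 0, 0, 255, -0.009, 0, 0.011, 0, 0, 0, 255, -0.009, 0, 0.013, 0, 0, 0, 255]'

```text
time_s: 9.35
eef_pos: [0.5402, 0.0397, 0.0689]
eef_rot: [3.141, 0.032, -0.0]
ft_force: [0.4, -0.1, 0.7]
finger_gap: 0.0002
finger_force: 0.1
```

Call:
play_rows --plan '[0, 0, 0.001, 0, 0, 0, 255, 0, 0, 0.002, 0, 0, 0, 255, 0, 0, 0.002, 0, 0, 0, 255, 0, 0, 0.002, 0, 0, 0, 255, 0, 0, 0.002, 0, 0, 0, 255]'

```text
time_s: 9.85
eef_pos: [0.5403, 0.0397, 0.068]
eef_rot: [3.141, 0.032, 0.0]
ft_force: [0.0, -0.0, 0.3]
finger_gap: -0.0001
finger_force: 0.0
```

Call:
play_rows --plan '[0, 0, 0.001, 0, 0, 0, 255, 0, 0, 0.002, 0, 0, 0, 255, 0, 0, 0.003, 0, 0, 0, 255, 0, 0, 0.003, 0, 0, 0, 255, 0, 0, 0.003, 0, 0, 0, 255]'

```text
time_s: 10.35
eef_pos: [0.5403, 0.0397, 0.0676]
eef_rot: [3.141, 0.032, 0.0]
ft_force: [-3.8, -0.6, 14.3]
finger_gap: -0.0001
finger_force: 7.0
```

The lid is seated: 14 N of contact, with the tips at z = 0.0486 against the lid top's 0.049. I'll hold briefly, then back away.

Call:
play_rows --plan '[0, 0, 0, 0, 0, 0, 255, 0, 0, 0, 0, 0, 0, 255, 0, 0, 0, 0, 0, 0, 255, 0, 0, -0.002, 0, 0, 0, 255, 0, 0, -0.01, 0, 0, 0, 255]'

```text
time_s: 10.85
eef_pos: [0.54, 0.0397, 0.0714]
eef_rot: [3.141, 0.033, -0.001]
ft_force: [-0.4, -0.2, -0.2]
finger_gap: 0.0002
finger_force: 0.0
```

Call:
play_rows --plan '[0, 0, -0.03, 0, 0, 0, 255, 0, 0, -0.09, 0, 0, 0, 255, 0, 0, -0.15, 0, 0, 0, 255, 0, 0, -0.22, 0, 0, 0, 255, 0, 0, -0.28, 0, 0, 0, 255]'

```text
time_s: 11.35
eef_pos: [0.5405, 0.0398, 0.2142]
eef_rot: [-3.141, -0.033, -0.002]
ft_force: [0.7, -0.4, 0.0]
finger_gap: 0.0001
finger_force: 0.0
```

Call:
play_rows --plan '[-0.04, 0.04, -0.02, 0, 0, 0, 255, -0.08, 0.1, -0.04, 0, 0, 0, 255, -0.1, 0.18, -0.04, 0, 0, 0, 255, -0.1, 0.22, -0.04, 0, 0, 0, 255, -0.1, 0.22, -0.04, 0, 0, 0, 255]'

```text
time_s: 11.85
eef_pos: [0.4921, -0.075, 0.2325]
eef_rot: [3.14, 0.024, 0.001]
ft_force: [-0.7, -0.7, -0.5]
finger_gap: -0.0001
finger_force: 0.0
```

```bash
python3 - <<'E'
from h import *
go((.54,.04,.2))
im=vision.get_image("scene")
cv2.imwrite("pics/s4.png",cv2.resize(im[190:280,260:380],(800,600),interpolation=cv2.INTER_CUBIC))
E
```

```text
t 11.85 pos [ 0.4921 -0.075   0.2325] F [-0.7 -0.7 -0.5] units [ 0.0991 -0.2287  0.0647] [ 0.0011 -0.0006 -0.0032]
```

View pics/s4.png

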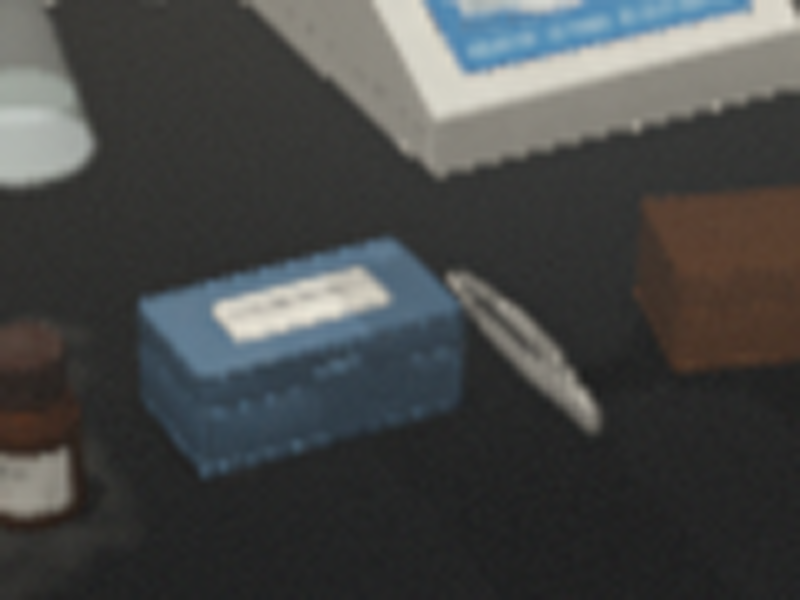

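The box is shut flush (top face about (300,305)), the vial and tweezers have not moved, and the arm is clear. I'll hand in.

```bash
python3 -c "
from station import ctrl
print(ctrl.close_job())"
```

```text
the job is handed in; nothing more can be done
None
```

The amber filter is the one at the right (-y) end of the blue box; I held the fingertips about 2 cm over it for two seconds, pressed the lid shut (it looks flush in the last picture), backed away and handed the job in, but no verdict came back.

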